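Put the swapped microscope objectives back into their own holders

ROBOT

A 7-joint arm with a two-finger parallel gripper is mounted at the origin on the work surface. World frame = base frame: x ahead of the robot, y to its left, z up, the work surface at z = 0. Lengths are in m, angles in rad, forces in N, time in s.
With the tool pointing down it reaches from about 0.425 to 0.975 m from the base axis. Payload 16.7 kg.
Tool frame: the origin (TCP) lies at the centre of the arm's flange, where the gripper is bolted on; the fingertips stand 173 mm ahead of it and the grasp point (between the pads) lies 155 mm ahead of it (pinch_z is the distance from the TCP to the grasp point, in m); z points along the fingers, y is the line along which they close (so a half turn about z gives the same grasp; the last joint's range is limited). The gripper opens to 85 mm and grips with 20 to 120 N. Pads are 22 mm wide; open, the fingers measure 114 mm over their backs; the gripper's body (76 mm by 85 mm) begins 54 mm behind the grasp point. The pads swing forward as they close: fully open they stand 13 mm farther back than shut.
Start: joints at [-1.5, 0.426, 0.074, 1.606, -0.034, 1.111, -0.067], TCP at [0.148, 0.659, 0.405] pointing down, gripper open.
Joint ranges: [-2.85, 2.85], [-0.5, 2.14], [-1.23, 1.37], [0.21, 2.46], [-1.02, 4.16], [0.16, 2.05], [-2.73, 2.73]. Speed limits (rad/s): [1.89, 1.89, 2.39, 2.39, 3.01, 3.01, 3.01].

INTERFACE

Orientations are given as a rotation vector (axis times angle).
In Python, from rig import * gives the robot as it stands. Calls block until the motion is done:
- move_ptp(position, orientation): joint-space move of the TCP to a pose.
- servo_line(position, rot=None, speed=0.15): straight line of the TCP; rot=None keeps the orientation; speed is the mean speed in m/s.
- movej(angles): joint-space move.
- set_gripper(opening, grasp_force=None): finger opening in m; grasp_force is the grip in N (None keeps the last); returns when the fingers have stopped.
- dwell(seconds).
- ik(position, orientation): joint angles nearest the present ones, or None.
- snapshot(name): name is "scene" or "top" or "wrist"; returns a dict with "pixels" (420x560x3 uint8, red, green, blue), "intrinsics" (3x3 intrinsics, pixels), "R" (3x3) and "t" (3): a world point X has camera coordinates R X + t. Camera axes: x right, y down, z forward; pixel columns grow to the right and rows downward; lengths in m; the calibration is good to about 2 mm. The wrist camera is an equidistant fisheye: a pixel r from the principal point sees the ray r / f radians off the axis. A picture is of the moment at which its call begins. There is no depth.
A pose or a line that the arm cannot do raises IKError and nothing moves.
- hand_in(): hands the job in; it is judged then, once.
Readings, each from a call of its own:
- get_clock(): time.
- get_q(): joint angles.
- get_qvel(): joint speeds.
- get_effort(): joint torques, N m.
- get_position(): TCP position.
- get_eef_rot(): TCP orientation.
- get_wrist_force(): force on the tool from outside, world axes, zero at the start.
- get_moment(): the same for the moment, N m.
- get_width(): finger opening in m.
- get_grasp_force(): force on a finger pad.
Only numpy, scipy, OpenCV 4.12 (cv2) and the standard library are available. Lean on these libraries where they do the work, as an engineer would, in place of code of your own. Each camera call takes 0.05 s, during which the arm holds its last target. There are 200 camera calls.

TASK

The four microscope objectives are all standing in each other's holders: move them so that each stands upright in the holder of the same colour as its band, using the empty grey holder as the parking place on the way and leaving it empty again. Set each one gently down in a pocket rather than dropping it, never stand or lay one on the bench, and leave the amber oil bottle where it is.

Things in the scene. Friction and masses are not known exactly. Their poses are not given: they have to be found in the camera images.
- objective_red_mid (a point): Objective with a red band: upright round black barrel, 30 mm diameter, 64 mm tall, about 120 g, loose. Straight up to 40 mm above its foot, then the red band and sloping red shoulder (40 to 54 mm), then a slim steel nose (17 mm across). This point is its centre, half-way up, 32 mm above the foot (38 mm above the bench when seated in a holder); z is its long axis, up.
- objective_yellow_mid (a point): Objective with a yellow band: upright round black barrel, 30 mm diameter, 64 mm tall, about 120 g, loose. Straight up to 40 mm above its foot, then the yellow band and sloping yellow shoulder (40 to 54 mm), then a slim steel nose (17 mm across). This point is its centre, half-way up, 32 mm above the foot (38 mm above the bench when seated in a holder); z is its long axis, up.
- objective_green_mid (a point): Objective with a green band: upright round black barrel, 30 mm diameter, 64 mm tall, about 120 g, loose. Straight up to 40 mm above its foot, then the green band and sloping green shoulder (40 to 54 mm), then a slim steel nose (17 mm across). This point is its centre, half-way up, 32 mm above the foot (38 mm above the bench when seated in a holder); z is its long axis, up.
- objective_blue_mid (a point): Objective with a blue band: upright round black barrel, 30 mm diameter, 64 mm tall, about 120 g, loose. Straight up to 40 mm above its foot, then the blue band and sloping blue shoulder (40 to 54 mm), then a slim steel nose (17 mm across). This point is its centre, half-way up, 32 mm above the foot (38 mm above the bench when seated in a holder); z is its long axis, up.
- holder_red: Red objective holder: flat square plastic block fixed to the bench, 70 x 70 x 14 mm high, with a round pocket 46 mm wide and 8 mm deep in the middle of its top (pocket floor 6 mm above the bench). Origin: the centre of its underside, on the bench; z up. Holder centres lie at least 110 mm apart.
- holder_yellow: Yellow objective holder: flat square plastic block fixed to the bench, 70 x 70 x 14 mm high, with a round pocket 46 mm wide and 8 mm deep in the middle of its top (pocket floor 6 mm above the bench). Origin: the centre of its underside, on the bench; z up. Holder centres lie at least 110 mm apart.
- holder_green: Green objective holder: flat square plastic block fixed to the bench, 70 x 70 x 14 mm high, with a round pocket 46 mm wide and 8 mm deep in the middle of its top (pocket floor 6 mm above the bench). Origin: the centre of its underside, on the bench; z up. Holder centres lie at least 110 mm apart.
- holder_blue: Blue objective holder: flat square plastic block fixed to the bench, 70 x 70 x 14 mm high, with a round pocket 46 mm wide and 8 mm deep in the middle of its top (pocket floor 6 mm above the bench). Origin: the centre of its underside, on the bench; z up. Holder centres lie at least 110 mm apart.
- holder_grey: Grey objective holder (the spare; empty at the start): flat square plastic block fixed to the bench, 70 x 70 x 14 mm high, with a round pocket 46 mm wide and 8 mm deep in the middle of its top (pocket floor 6 mm above the bench). Origin: the centre of its underside, on the bench; z up. Holder centres lie at least 110 mm apart.
- oil_bottle_mid (a point): Small amber bottle of immersion oil with a white cap, 26 mm in diameter, 56 mm tall, standing loose on the bench between the holders; not part of the job. This point is its centre, 28 mm above the bench.
Things that resemble listed ones, but are neither listed nor needed, are in the scene too. What is meant by the holder_grey is not purple, and is the smaller of those in its own colour.

How it is judged:
By the outcome, as a careful person would: the job done as asked, in the order asked, and still so for the second after the job is handed in, with the robot touching nothing.
It also fails if it takes over 120 s, if anything falls off the work surface, if the arm or the gripper's body presses on something with over 40 N, if the wrist force passes 120 N, or if a joint passes its speed limit or range.

## Working session

There is one attempt and no reset: what is moved stays moved. The work goes in short steps, each a Python script; the robot and the scene stay as the last script left them, time stands still between calls to the robot, and variables do not carry over. Pictures are saved under pics/ and viewed, at most 14 in all, crops included, and the job is handed in when it is done.

```bash
mkdir -p pics; ls
python3 - <<'E'
from rig import *
import cv2
for n in ("scene","top"):
    s=snapshot(n); cv2.imwrite(f"pics/{n}0.png",s["pixels"][:,:,::-1]); print(n,s["intrinsics"],s["R"],s["t"])
print(get_clock(),get_eef_rot(),get_width())
E
```

```text
pics
scene [[455.84600772   0.         277.4313525 ]
 [  0.         455.84600772 205.78552694]
 [  0.           0.           1.        ]] [[ 0.23570576  0.97173956 -0.01284612]
 [ 0.5746327  -0.15001911 -0.8045443 ]
 [-0.78373468  0.18225392 -0.5937537 ]] [-0.08180425 -0.30942695  1.43822619]
top [[543.74919886   0.         271.2383299 ]
 [  0.         543.74919886 207.14752285]
 [  0.           0.           1.        ]] [[ 5.54929159e-04 -9.99912191e-01 -1.32401561e-02]
 [-9.80409249e-01  2.06391156e-03 -1.96960518e-01]
 [ 1.96970549e-01  1.30900707e-02 -9.80322015e-01]] [-0.0708324   0.59716061  1.3499944 ]
0.1 [-3.46214114e-01 -3.12242149e+00  1.75362460e-03] 0.0855952788290638
```

View pics/top0.png

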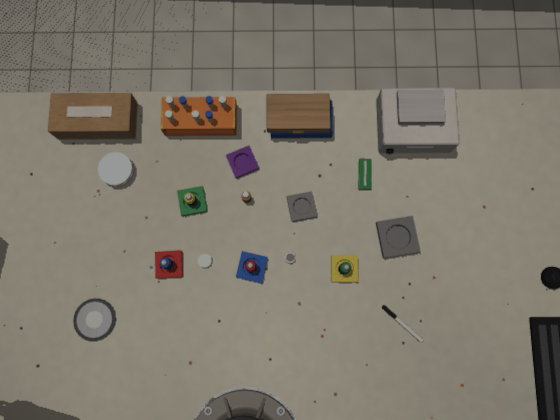

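View pics/scene0.png

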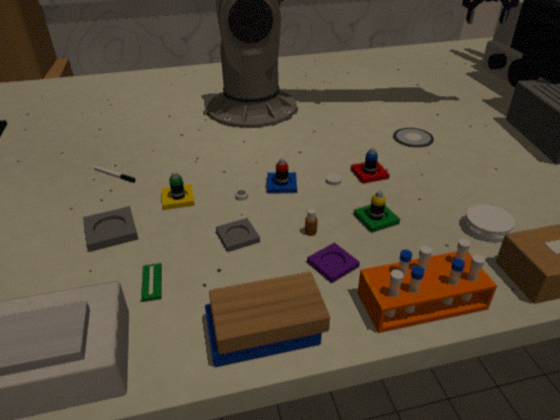

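The top view shows these holders and contents:

| Holder | Pixel (top view) | Contents |
|---|---|---|
| red | (168,264) | blue objective |
| blue | (252,267) | red objective |
| green | (192,201) | yellow objective |
| yellow | (345,268) | green objective |
| small grey | (302,207) | empty |

The decoys are a purple holder at (242,162) and a large grey one at (398,237). The oil bottle is at (246,197). The scene view agrees. This makes two 2-cycles, so six moves.

```bash
cat > vis.py <<'E'
import numpy as np, cv2
HUE={'red':(172,8),'yellow':(22,34),'green':(45,85),'blue':(100,125)}
def mask(px,c):
    h=cv2.cvtColor(px,cv2.COLOR_RGB2HSV)
    if c=='grey': return cv2.inRange(h,(0,0,40),(180,50,125))
    a,b=HUE[c]; lo=lambda x,y:cv2.inRange(h,(x,110,50),(y,255,255))
    return lo(a,b) if a<b else lo(a,180)|lo(0,b)
def blobs(px,c,amin=8):
    cs,_=cv2.findContours(mask(px,c),cv2.RETR_EXTERNAL,cv2.CHAIN_APPROX_NONE)
    return sorted([k for k in cs if cv2.contourArea(k)>=amin],key=cv2.contourArea,reverse=True)
def ray(s,uv):
    K=s["intrinsics"]; p=np.array([(uv[0]-K[0,2])/K[0,0],(uv[1]-K[1,2])/K[1,1]])
    if s.get("fish"):
        th=np.linalg.norm(p); d=np.r_[p/max(th,1e-9)*np.sin(th),np.cos(th)]
    else: d=np.r_[p,1]
    R=s["R"]; d=R.T@d; return -R.T@s["t"],d/np.linalg.norm(d)
def onplane(s,uv,z):
    o,d=ray(s,uv); return o+d*(z-o[2])/d[2]
def tri(rays):
    A=np.zeros((3,3));b=np.zeros(3)
    for o,d in rays:
        P=np.eye(3)-np.outer(d,d);A+=P;b+=P@o
    x=np.linalg.solve(A,b); return x,max(np.linalg.norm(np.cross(x-o,d)) for o,d in rays)
E
python3 - <<'E'
from rig import *
from vis import *
S={n:snapshot(n) for n in("scene","top")}
roi={'top':{'red':(168,264),'blue':(252,267),'green':(192,201),'yellow':(345,268),'grey':(302,207)},
'scene':{'red':(370,172),'blue':(282,182),'green':(377,216),'yellow':(178,197),'grey':(238,234)}}
inn={'red':'blue','blue':'red','green':'yellow','yellow':'green'}
for c in roi['top']:
    hr=[];br=[]
    for n in S:
        u,v=roi[n][c]; s=S[n]; px=s["pixels"].copy(); m=np.zeros(px.shape[:2],np.uint8); r=26 if n=='scene' else 22
        m[max(v-r-8,0):v+r,u-r:u+r]=1; px[m==0]=(200,195,170)
        k=np.vstack(blobs(px,c,15)); cen=cv2.minAreaRect(k)[0]
        hr.append(ray(s,cen)); print(c,n,np.round(cen),np.round(onplane(s,cen,.014),4),np.round(cv2.minAreaRect(k)[1:],0) if 0 else cv2.minAreaRect(k)[1:])
        if c in inn:
            b=blobs(px,inn[c],2); 
            if b: M=np.vstack(b).reshape(-1,2).mean(0); br.append(ray(s,M)); print('  band',inn[c],M,onplane(s,M,.053))
    print('   holder tri',tri(hr)); 
    if len(br)==2: print('   band tri',tri(br))
E
```

```text
red scene [370. 171.] [0.4652 0.2017 0.014 ] ((20.929597854614258, 36.134864807128906), 79.69515228271484)
  band blue [371.68 155.72] [0.45875888 0.20434476 0.053     ]
red top [168. 264.] [0.4544 0.2005 0.014 ] ((27.108373641967773, 27.15378189086914), 87.39744567871094)
  band blue [164.79310345 262.31034483] [0.45500671 0.20090145 0.053     ]
   holder tri (array([0.45579784, 0.20396295, 0.00754488]), np.float64(0.002263952715691017))
   band tri (array([0.45593031, 0.20340191, 0.05115294]), np.float64(0.002183353076221946))
blue scene [282. 182.] [ 0.4587 -0.0171  0.014 ] ((19.0, 29.0), 90.0)
  band red [281.96969697 166.27272727] [ 0.45056323 -0.01363548  0.053     ]
blue top [251. 267.] [ 0.4472 -0.0187  0.014 ] ((26.308563232421875, 26.233610153198242), 12.994616508483887)
  band red [250.17241379 265.48275862] [ 0.44676388 -0.01759889  0.053     ]
   holder tri (array([ 0.44818133, -0.01645146,  0.00692849]), np.float64(0.0018864408956683122))
   band tri (array([ 0.4474063 , -0.0152318 ,  0.05113798]), np.float64(0.0023131927671965697))
green scene [377. 214.] [0.6289 0.148
[... 666 characters left out ...]
138] [ 0.44431936 -0.25623658  0.053     ]
yellow top [344. 268.] [ 0.4436 -0.2608  0.014 ] ((26.0, 26.0), 90.0)
  band green [344.91489362 266.95744681] [ 0.44286319 -0.25855265  0.053     ]
   holder tri (array([ 0.44418358, -0.26039296,  0.00790044]), np.float64(0.0011744312404257916))
   band tri (array([ 0.44296166, -0.25744783,  0.05231943]), np.float64(0.0011800331816779783))
grey scene [238. 234.] [ 0.6182 -0.148   0.014 ] ((26.761816024780273, 37.0548210144043), 72.89727020263672)
grey top [302. 207.] [ 0.6071 -0.1525  0.014 ] ((28.43684196472168, 27.260143280029297), 78.69007110595703)
   holder tri (array([ 0.60894605, -0.14992243,  0.00665708]), np.float64(0.0029558177204568885))
```

```bash
cat > arm.py <<'E'
from rig import *
import numpy as np
from scipy.spatial.transform import Rotation as Ro
def down(xy): return (Ro.from_euler('z',np.arctan2(xy[1],xy[0])+np.pi/2)*Ro.from_rotvec([np.pi,0,0])).as_rotvec()
def wsnap():
    s=dict(snapshot("wrist")); s["fish"]=True; return s
P={'red':(.456,.2035),'blue':(.448,-.016),'green':(.6255,.1455),'yellow':(.444,-.259),'grey':(.608,-.151)}
E
python3 - <<'E'
from arm import *
import cv2
for c,p in P.items():
    for z in (.19,.27,.33):
        q=ik([*p,z],down(p)); print(c,z,None if q is None else np.round(q,2))
move_ptp([*P['red'],.33],down(P['red']))
s=wsnap(); cv2.imwrite("pics/w0.png",s["pixels"][:,:,::-1])
print(get_clock(),s["intrinsics"],-s["R"].T@s["t"],s["R"],get_position())
E
```

```text
red 0.19 [-0.87  0.49  0.4   2.17 -0.36  0.54  0.22]
red 0.27 [-0.96  0.35  0.49  2.14 -0.25  0.71  0.12]
red 0.33 [-1.    0.25  0.53  2.09 -0.17  0.84  0.04]
blue 0.19 [-0.73  0.54  0.76  2.29 -0.72  0.56  0.57]
blue 0.27 [-0.88  0.37  0.93  2.26 -0.47  0.71  0.34]
blue 0.33 [-0.92  0.21  0.93  2.21 -0.23  0.82  0.11]
green 0.19 [-0.73  0.7   0.56  1.85 -0.53  0.74  0.35]
green 0.27 [-0.8   0.61  0.66  1.82 -0.47  0.88  0.3 ]
green 0.33 [-0.83  0.53  0.69  1.78 -0.4   0.97  0.25]
yellow 0.19 [-0.35  0.76  1.01  2.16 -0.98  0.78  0.79]
yellow 0.27 [-0.38  0.55  1.02  2.12 -0.66  0.82  0.52]
yellow 0.33 [-0.42  0.41  1.03  2.08 -0.46  0.9   0.34]
grey 0.19 [-0.43  0.78  0.81  1.9  -0.78  0.81  0.56]
grey 0.27 [-0.57  0.77  1.05  1.87 -0.8   1.    0.59]
grey 0.33 [-0.51  0.59  0.91  1.83 -0.55  1.    0.39]
2.25 [[325.1922621    0.         281.55953677]
 [  0.         325.1922621  208.79834966]
 [  0.           0.           1.        ]] [0.42209328 0.27858058 0.29997115] [[ 9.12110002e-01  4.09945228e-01  5.04612720e-04]
 [ 3.88359879e-01 -8.64476405e-01  3.19150671e-01]
 [ 1.31270520e-01 -2.90904548e-01 -9.47703854e-01]] [0.45587174 0.20458633 0.33002432]
```

View pics/w0.png

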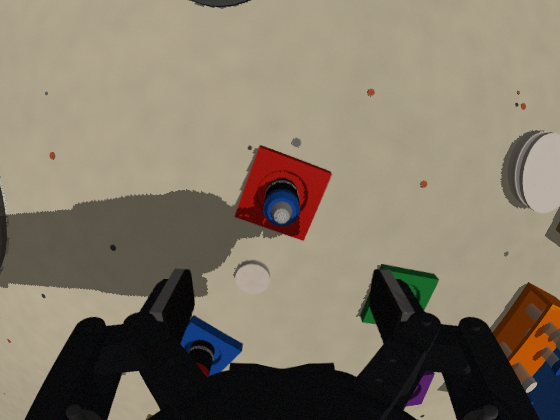

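The wrist view has the red holder centred at (283,192) with the blue objective at (282,205), so the estimates are good. The fingers straddle along image x. Next I'll survey all five holders from the wrist.

```bash
cat >> vis.py <<'E'
inn={'red':'blue','blue':'red','green':'yellow','yellow':'green'}
def near(s,c,p,z,r,amin=4):
    """pixels of colour c whose ray meets plane z within r of p"""
    k=np.vstack(blobs(s["pixels"],c,amin)).reshape(-1,2)
    X=np.array([onplane(s,u,z)[:2] for u in k]); ok=np.linalg.norm(X-np.array(p),axis=1)<r
    return k[ok],X[ok]
def bandc(s,c,p,r=.03):
    """centroid pixel of band of colour c near p"""
    ys,xs=np.nonzero(mask(s["pixels"],c)); k=np.c_[xs,ys].astype(float)
    X=np.array([onplane(s,u,.053)[:2] for u in k]); return k[np.linalg.norm(X-np.array(p),axis=1)<r].mean(0)
E
python3 - <<'E'
from arm import *
from vis import *
for c in ('red','green','blue','grey','yellow'):
    p=P[c]
    if c!='red': move_ptp([*p,.33],down(p))
    s=wsnap(); cv2.imwrite(f"pics/s_{c}.png",s["pixels"][:,:,::-1])
    k,X=near(s,c,p,.014,.056); r=cv2.minAreaRect((X*1000).astype(np.float32))
    print(c,get_clock(),'holder',np.round(r[0],1),np.round(r[1],1))
    rect=np.array(r[0])/1000
    if c in inn:
        b=bandc(s,inn[c],rect); t,e=tri([ray(s,b),ray((S:=snapshot('scene')),bandc(S,inn[c],rect))]) if 0 else (0,0)
        print('   band',inn[c],b,np.round(onplane(s,b,.053)[:2]*1000,1))
E
python3 -c "
import cv2,numpy as np
I=[cv2.resize(cv2.imread(f'pics/s_{c}.png'),(400,300)) for c in ('green','blue','grey','yellow')]
cv2.imwrite('pics/m1.png',np.vstack([np.hstack(I[:2]),np.hstack(I[2:])]))"
```

```text
red 2.3 holder [456.3 203.6] [70.7 72.2]
   band blue [281.59665145 204.48858447] [454.8 206. ]
green 3.1 holder [626.9 147. ] [69.6 71.6]
   band yellow [282.6929239  203.20961282] [625.2 148.4]
blue 4.1 holder [449.1 -15.6] [71.9 70.2]
   band red [279.73968706 203.78236131] [448.1 -12.8]
grey 5.0 holder [ 602.2 -161.2] [91.5 93.5]
yellow 5.8583 holder [ 444.4 -259.3] [71.8 70.8]
   band green [279.21052632 203.80542265] [ 444.5 -255.7]
```

View pics/m1.png

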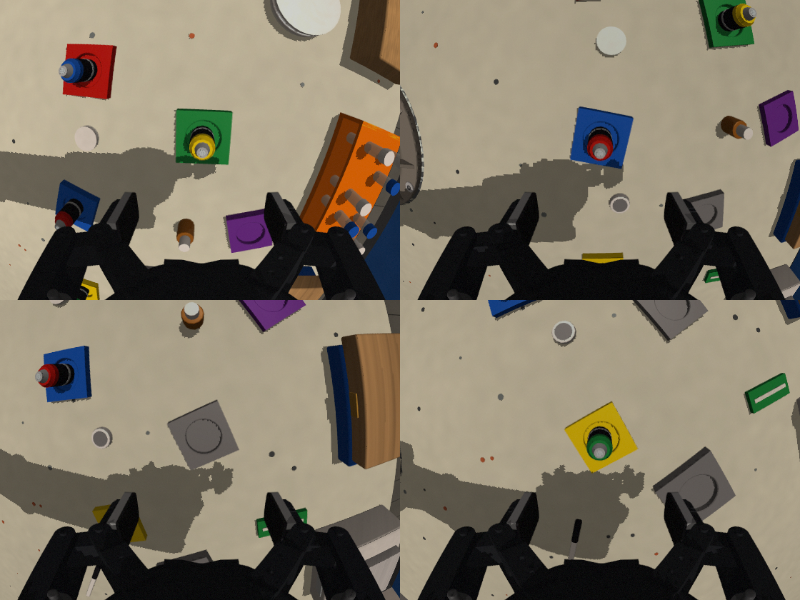

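The montage shows each holder under the wrist at about the expected pixel. The objectives stand near their pocket centres, and nothing blocks them. The grey mask picked up the shadow, so I'll tighten it. Heights come next, by triangulating wrist and scene views, then the first pick.

```bash
cat >> arm.py <<'E'
H={'red':(.4563,.2036),'blue':(.4491,-.0156),'green':(.6269,.147),'yellow':(.4444,-.2593),'grey':(.608,-.151)}
O={'blue':(.4555,.2045),'yellow':(.6255,.1475),'red':(.448,-.0145),'green':(.444,-.2575)}
ZG=.191; ZH=.30
def pick(p):
    set_gripper(.06,40); move_ptp([*p,ZH],down(p)); servo_line([*p,ZG],speed=.12)
    set_gripper(0.02,40); print('width',get_width(),'f',get_grasp_force(),'pos',np.round(get_position(),4))
    servo_line([*p,ZH],speed=.15); print('lifted',get_width(),get_clock())
def lower(p):
    servo_line([*p,ZG+.012],speed=.15); f0=get_wrist_force()
    servo_line([*p,ZG+.001],speed=.03); print('df',np.round(get_wrist_force()-f0,2),np.round(get_position(),4))
def release(p):
    set_gripper(.06); servo_line([*p,ZH],speed=.15); print('t',get_clock())
E
sed -i "s/(180,50,125)/(180,24,150)/" vis.py
python3 - <<'E'
from arm import *
from vis import *
w=wsnap(); S=snapshot("scene")
b=[ray(s,bandc(s,'green',O['green'])) for s in (w,S)]; print('green band',tri(b))
def hc(s):
    k,X=near(s,'yellow',H['yellow'],.014,.052); box=cv2.boxPoints(cv2.minAreaRect((X*1000).astype(np.float32)))/1000
    return box[np.argsort(np.arctan2(*(box-box.mean(0)).T))]
def px(s,p): # project plane point back to ray
    o=-s["R"].T@s["t"]; d=np.r_[p,.014]-o; return o,d/np.linalg.norm(d)
A,B=hc(w),hc(S)
for i in range(4):
    j=np.argmin(np.linalg.norm(B-A[i],axis=1)); print('corner',tri([px(w,A[i]),px(S,B[j])]))
pick(O['green'])
move_ptp([*H['grey'],.33],down(H['grey']))
s=wsnap(); cv2.imwrite("pics/g1.png",s["pixels"][:,:,::-1])
k,X=near(s,'grey',H['grey'],.014,.056,30); print('grey',cv2.minAreaRect((X*1000).astype(np.float32)))
E
```

```text
green band (array([ 0.44447535, -0.25586916,  0.05290637]), np.float64(0.00019016690980751906))
corner (array([ 0.40913121, -0.29435081,  0.01599355]), np.float64(0.00028421564295208484))
corner (array([ 0.40988832, -0.22232904,  0.0158889 ]), np.float64(0.00044127792417252747))
corner (array([ 0.48004965, -0.2242099 ,  0.00227102]), np.float64(0.0008723708214516517))
corner (array([ 0.47947623, -0.2985597 ,  0.0030669 ]), np.float64(0.0009167267094953753))
width 0.028441445987912956 f 38.776312650879845 pos [ 0.4442 -0.2575  0.1915]
lifted 0.028327311882502076 8.8917
grey ((612.7294921875, -158.57363891601562), (67.83538055419922, 88.32988739013672), 11.108646392822266)
```

View pics/g1.png

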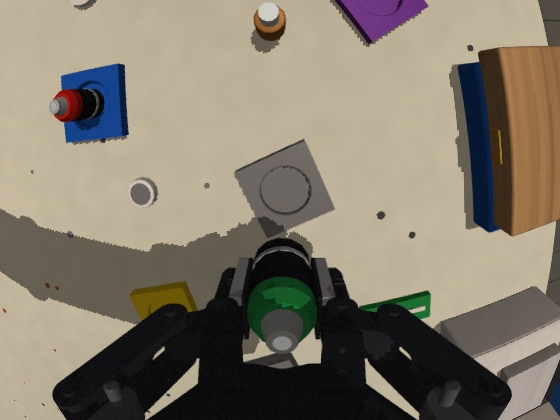

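The green objective hangs straight and centred between the pads. The holder top triangulates at about 15 mm and the band at about 53 mm, which matches the text. The grey corners are at about (235,172), (304,140), (334,210) and (265,238), and the pocket is centred at (285,189). I'll cast those and place.

Run:
```python
from arm import *
from vis import *
s=wsnap()
c=np.mean([onplane(s,u,.014)[:2] for u in ((235,172),(304,140),(334,210),(265,238))],axis=0); p=onplane(s,(285,189),.013)[:2]
print(c,p); g=(c+p)/2
if np.linalg.norm(g-H['grey'])<.012:
    open('arm.py','a').write(f"H['grey']=({g[0]:.4f},{g[1]:.4f})\n"); lower(g)
    release(g)
    servo_line([*g,.33]); s=wsnap(); cv2.imwrite("pics/g2.png",s["pixels"][:,:,::-1]); b=bandc(s,'green',g); print('green',onplane(s,b,.053))
```

```text
[ 0.61039782 -0.15050483] [ 0.61121299 -0.14895212]
df [-0.51  0.23 -0.18] [ 0.6107 -0.1497  0.1918]
t 12.5917
green [ 0.61121736 -0.14823881  0.053     ]
```

View pics/g2.png

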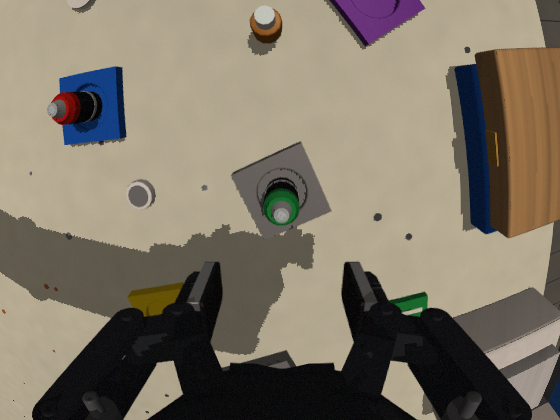

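Green stands upright in the grey pocket with its nose at (281,215). It was lowered to within about 0.3 mm. I'll add a guarded contact and finish this pair, checking after each move.

```bash
cat >> arm.py <<'E'
def place(src,dst,name):
    from vis import bandc,onplane
    import cv2
    pick(src); move_ptp([*dst,ZH],down(dst))
    servo_line([*dst,ZG+.012],speed=.15); dwell(.1); f0=get_wrist_force()[2]
    z=ZG+.0015
    servo_line([*dst,z],speed=.03)
    while z>ZG-.0015 and get_wrist_force()[2]-f0<1.5:
        z-=.0005; servo_line([*dst,z],speed=.02)
    print(name,'contact z',round(z,4),'df',get_wrist_force()[2]-f0)
    release(dst); servo_line([*dst,.33]); s=wsnap(); cv2.imwrite(f"pics/p_{name}.png",s["pixels"][:,:,::-1])
    X=onplane(s,bandc(s,name,dst),.053)[:2]; print(name,'band-holder mm',np.round((X-dst)*1000,1))
    return np.linalg.norm(X-dst)<.009
E
python3 - <<'E'
from arm import *
place(O['yellow'],H['yellow'],'yellow') and place(H['grey'],H['green'],'green')
E
python3 -c "
import cv2,numpy as np
cv2.imwrite('pics/m2.png',np.hstack([cv2.resize(cv2.imread(f'pics/p_{c}.png'),(400,300)) for c in ('yellow','green')]))"
```

```text
width 0.028414756059443644 f 39.03350780135952 pos [0.6257 0.1476 0.1917]
lifted 0.02814362516995541 16.675
yellow contact z 0.1915 df 7.34739706421748
t 21.4917
yellow band-holder mm [1.4 3. ]
width 0.028426474131077652 f 39.02933425619267 pos [ 0.611  -0.1497  0.1917]
lifted 0.028183077266221775 25.25
green contact z 0.1915 df 5.31576421686241
t 29.575
green band-holder mm [-0.4  3.3]
```

View pics/m2.png

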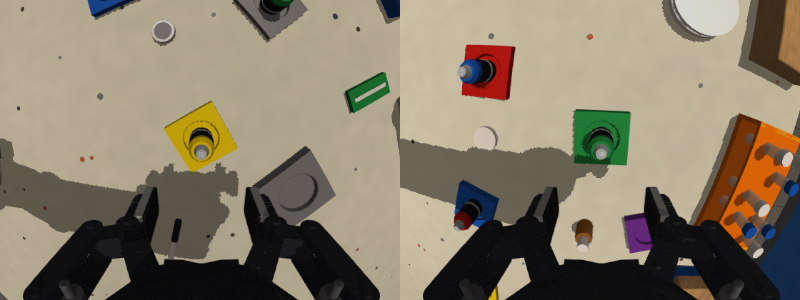

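Yellow stands in the yellow holder at (200,145) and green in the green holder at (602,145), both upright. Now the red/blue pair.

Run:
```python
from arm import *
import cv2
place(O['red'],H['grey'],'red') and place(O['blue'],H['blue'],'blue') and place(H['grey'],H['red'],'red')
p=(.148,.5); move_ptp([.148,.659,.405],down((.148,.659)))
a,b=snapshot("top"),snapshot("scene")
cv2.imwrite("pics/end.png",np.hstack([x["pixels"][130:290,130:410,::-1] if i==0 else cv2.copyMakeBorder(x["pixels"][130:290,130:410,::-1],0,0,0,0,cv2.BORDER_CONSTANT) for i,x in enumerate((a,b))]))
print(get_clock())
```

```text
width 0.028207470741169634 f 38.64576276542721 pos [ 0.4482 -0.0144  0.1915]
lifted 0.028377682900280563 33.4667
red contact z 0.1915 df 2.330262436288221
t 37.5083
red band-holder mm [0.5 1.2]
width 0.028156525891040587 f 38.76745107714669 pos [0.4557 0.2047 0.1916]
lifted 0.02873291603379453 41.8833
blue contact z 0.1915 df 3.7219695050676282
t 45.95
blue band-holder mm [0.4 3.3]
width 0.02818555726434061 f 39.02748845702263 pos [ 0.611  -0.1497  0.1917]
lifted 0.028324832229247403 49.8
red contact z 0.1915 df 4.383680541565252
t 54.4167
red band-holder mm [-1.   3.1]
56.9167
```

View pics/end.png

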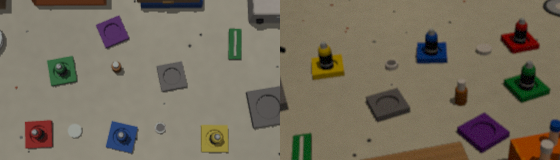

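In both crops (top on the left, scene on the right) every objective stands upright in the holder of its own colour. The small grey holder at (172,77) is empty, and the bottle at (117,67) has not moved.

```bash
python3 -c "
from rig import *
print(hand_in())"
```

```text
the job is handed in; nothing more can be done
None
```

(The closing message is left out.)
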